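# Line up the troughs and mix the flask on the touch mixer

## Robot

A 6-joint arm with a two-finger parallel gripper is mounted at the origin on the work surface. World frame = base frame: x ahead of the robot, y to its left, z up, the work surface at z = 0. Lengths are in m, angles in rad, forces in N, time in s.
With the tool pointing down it reaches from about 0.3 to 1 m from the base axis. Payload 5.1 kg.
Tool frame: the origin (TCP) lies midway between the tips of the shut fingers; the grasp point (between the pads) lies 19 mm behind it (arm.grip_depth is the z of the grasp point in the tool frame, in m); z points along the fingers, y is the direction in which the jaws open and shut (so a half turn about z gives the same grasp; the last joint's range is limited). The gripper opens to 95 mm and grips with 3 to 60 N. Pads are 20 mm wide; open, the fingers measure 119 mm over their backs; the gripper's body (75 mm by 180 mm) begins 59 mm behind the grasp point.
Start: joints at [1.171, 0.124, 1.65, -0, 1.367, -0.083], TCP at [0.203, 0.618, 0.19] pointing down, gripper open.
Joint ranges: [-2.61, 2.61], [-1.02, 2.33], [0.03, 2.71], [-1.35, 4.49], [0.32, 2.68], [-2.91, 2.91]. Speed limits (rad/s): [2.57, 2.57, 3.14, 3.14, 3.14, 3.14].

## Interface

Orientations are given as a 3x3 rotation matrix whose columns are the frame's x, y, z axes.
In Python, from workcell import arm, read_camera, job_done gives the robot as it stands.
- The arm moves only by the tool drive_tool, never from a script. Its arguments are lists of equal length, an entry for each row: "delta_pos": the shift along the tool's x, y, z in mm, a list of three; "twist": the turn, a rotation vector about the tool's x, y, z in degrees, a list of three; "claw": the closure in counts, from 0 (fully open) to 255 (shut). A call has 1 to 5 rows; each row is the pose to reach, as a shift and turn from the pose commanded when the call began, along the tool's axes at that moment; what a row does not reach only later rows make up. A row lasts 1/12 s, in which the tool goes at most 41.7 mm and 7.16 degrees, less where a joint would pass 70% of its speed; a pose out of reach is approached as far as the arm can. A call with a gripper value outside its range is refused whole. The fingers move at their own pace and stop on an object; "grip_force" is the grip in N (left out, the last holds). Time passes only in rows, so rows that repeat a pose let the fingers close. It gives the time, the measured TCP pose, the force and the opening at its end, in the units of the state.
- arm.get_state(): the state, without advancing time (a new reading comes with each control period).
- read_camera(name): name is "scene" or "top" or "wrist"; returns a dict with "img" (400x640x3 uint8, red, green, blue), "fx", "fy", "cx", "cy" (pixels), "cam_to_world" (4x4, takes a point from camera to world coordinates); the wrist camera has in their place "hand_eye" (4x4, takes a point from camera to tool coordinates, whose origin is the TCP and whose axes are the flange's). Camera axes: x right, y up, looking along -z (the intrinsics and any distortion apply to the point x, -y, -z); pixel columns grow to the right and rows downward; lengths in m; the calibration is good to about 2 mm. A picture is of the moment at which its call begins: read the wrist's pose just before it. There is no depth.
- job_done(): hands the job in, once; it reports no verdict.
The state is a dict: "clock": time; "q": joint angles; "qvel": joint speeds; "joint_efforts": joint torques, N m; "tool_pos": TCP position; "tool_rot": TCP orientation; "ft_force": force on the tool from outside, world axes, zero at the start; "torque": the same for the moment, N m; "width": opening from 0.0 (shut) to 1.0 (fully open).
Only numpy, scipy, OpenCV 4.12 (cv2) and the standard library are available. Lean on these libraries where they do the work, as an engineer would, in place of code of your own. Each camera call takes 0.05 s, during which the arm holds its last target. There are 200 camera calls.

## Task

The flask has to be shared out the moment it is mixed, so get the receivers ready first: slide the two outer white troughs up against the middle one, long sides touching, so that the three make one straight closed row on the mat. Then lift the round-bottomed flask out of the cork ring, keep it upright, seat it in the rubber cup of the vortex mixer and press it gently down until the sprung cup is down on its stop or nearly so, and keep holding it pressed there: the job finishes with the flask still in the gripper and the cup held down. Leave the other things on the bench where they stand.

Things in the scene. Friction and masses are not known exactly. Their poses are not given: they have to be found in the camera images.
- trough_left: open rectangular white porcelain trough, 56 (its x) by 40 (its y) by 26 mm high, walls 4 mm, 90 g, loose on the green mat, whose top is 3 mm above the bench; origin at the centre of its underside, x along its long side. At the start it stands on the +y side of the middle trough, the gap between them 15 mm or more, askew and out of line
- trough_mid: the middle one of the three equal troughs (56 by 40 by 26 mm, origin at the centre of the underside, x along its long side). It may stay where it is; the others come up to its two long sides, which face its own +y and -y. Side by side and touching, neighbours' centres are 40 mm apart
- trough_right: the third equal trough, at the start on the -y side of the middle one
- flask: round-bottomed amber glass flask with a glass stopper, about 160 g and bottom-heavy: ball 64 mm across, neck 25 mm across from 66 to 103 mm above the lowest point of the ball, then a lip 29 mm across, stopper top at 118 mm. Origin at the lowest point of the ball, z up along the neck. Starts standing in the cork ring, its lowest point about 19 mm above the bench. Not the conical flask
- cork_ring: loose cork ring 92 mm across, 30 mm high, hole 48 mm across, in which the flask stands; origin at the centre of its underside
- mixer: touch-operated vortex mixer, fixed: grey-white housing 140 (x) by 116 by 76 mm high, sloping panel with dial and rocker at its -x end, and a black rubber cup on top; origin at the centre of the underside
- cup_rim (a point): centre of the upper rim of the mixer's cup (moves with the cup), 112 mm above the bench when the cup is up. The cup is a ring 72 mm across with a round hole 48 mm across; the flask's ball seats in the hole with its lowest point about 11 mm below this point
- cup (a joint): how far the sprung cup is pressed straight down, 0 (up) to 0.010 m (on its stop); it begins to yield at about 4 N and needs about 11 N at the stop, and springs back when let go
- conical_flask: bystander: clear conical flask, 64 mm across, 104 mm high, origin under its centre
- bottle: bystander: white plastic bottle, 68 mm across, 150 mm high, origin under its centre
- tube_rack: bystander: low yellow tube rack, 95 by 200 by 42 mm high, origin under its centre
- vial_a: bystander: small capped glass vial, 27 mm across, 54 mm high, origin under its centre
- vial_b: bystander: another such vial, on the -y side
- tweezers: bystander: steel tweezers lying flat, about 125 mm long along their x, 10 mm high, origin near the middle of the underside
- tip_box: bystander: lidded box of pipette tips, 84 by 118 by 96 mm high, origin under its centre
Not all that is in view belongs to the job. Leave any pink look-alike of the trough_right alone.

How it is judged:
By the outcome, as a careful person would: the job done as asked, in the order asked, and still so for the second after the job is handed in, while the arm keeps its last pose, push and grip.
It also fails if it takes over 58 s, if anything falls off the work surface, if the arm or the gripper's body presses on something with over 40 N, if the wrist force passes 120 N, or if a joint passes its speed limit or range.

## Working session

There is one attempt and no reset: what is moved stays moved. The work goes in short steps, Python scripts to look and compute and a tool call to move; the robot and the scene stay as the last step left them, time stands still between calls to the robot, and variables do not carry over. Pictures are saved under pics/ and viewed, about 8 in all and at most 12, crops included, and the job is handed in when it is done.

Besides the shell and the picture viewer there is one more tool, called after "Emit:" in YAML: its name, and indented under it one key for each argument. drive_tool: Moves the arm, as the interface text tells. Its arguments: {"type":"object","properties":{"delta_pos":{"type":"array","items":{"type":"array","items":{"type":"number"}}},"twist":{"type":"array","items":{"type":"array","items":{"type":"number"}}},"claw":{"type":"array","items":{"type":"number"}},"grip_force":{"type":"number"}},"required":["delta_pos","twist","claw"]}

```bash
mkdir -p pics
cat > h.py <<'E'
import numpy as np,cv2
from workcell import arm,read_camera,job_done
def snap(n,f):
    s=arm.get_state(); c=read_camera(n); cv2.imwrite('pics/'+f+'.png',c['img'][:,:,::-1])
    if 'hand_eye' in c:
        T=np.eye(4);T[:3,:3]=s['tool_rot'];T[:3,3]=s['tool_pos'];M=T@np.array(c['hand_eye'])
    else: M=np.array(c['cam_to_world'])
    np.savez('pics/'+f+'.npz',M=M,k=[c['fx'],c['fy'],c['cx'],c['cy']]); return c
def pt(f,u,v,z):
    d=np.load('pics/'+f+'.npz');M=d['M'];fx,fy,cx,cy=d['k']
    r=M[:3,:3]@np.array([(u-cx)/fx,-(v-cy)/fy,-1]);o=M[:3,3]
    return o+r*(z-o[2])/r[2]
E
python3 - <<'E'
from h import *
for n in ['scene','top','wrist']:
    c=snap(n,n+'0'); print(n,{k:np.round(v,3).tolist() for k,v in c.items() if k!='img'})
print(arm.get_state())
print(arm.grip_depth)
a=[cv2.imread('pics/%s0.png'%n) for n in ['scene','top']]
E
```

```text
scene {'fx': 431.91, 'fy': 431.91, 'cx': 317.037, 'cy': 202.144, 'cam_to_world': [[-0.687, -0.443, 0.576, 1.141], [0.727, -0.403, 0.557, 0.595], [-0.014, 0.801, 0.598, 0.721], [0.0, 0.0, 0.0, 1.0]]}
top {'fx': 399.789, 'fy': 399.789, 'cx': 318.657, 'cy': 198.837, 'cam_to_world': [[0.018, 0.996, -0.091, 0.45], [-1.0, 0.019, 0.003, 0.017], [0.005, 0.091, 0.996, 1.153], [0.0, 0.0, 0.0, 1.0]]}
wrist {'fx': 329.134, 'fy': 329.134, 'cx': 319.83, 'cy': 202.904, 'hand_eye': [[0.001, 0.962, 0.272, 0.077], [1.0, -0.001, -0.001, 0.0], [-0.0, 0.272, -0.962, -0.196], [0.0, 0.0, 0.0, 1.0]]}
{'clock': 0.15, 'q': array([ 1.17139062e+00,  1.24379216e-01,  1.65137038e+00, -2.41887724e-05,
        1.36748416e+00, -8.26192153e-02]), 'qvel': array([ 0.00012321, -0.0026996 , -0.00517117, -0.00156221, -0.00046108,
       -0.00075728]), 'joint_efforts': array([ 4.46547201e-04, -4.18194652e+01, -3.60470545e+01,  7.74614140e-02,
        4.69597138e-02, -9.34449940e-05]), 'tool_pos': array([0.20231961, 0.61714052, 0.18894801]), 'tool_rot': array([[-9.50242870e-01,  3.11509404e-01, -6.16350770e-04],
       [ 3.11509994e-01,  9.50241659e-01, -1.52114689e-03],
       [ 1.11830617e-04, -1.63745841e-03, -9.99998653e-01]]), 'ft_force': array([ 0.11607384, -0.76147761, -0.17532501]), 'torque': array([-0.03644739,  0.02713977, -0.03478469]), 'width': 1.0018723193054122}
-0.0188
```

View pics/top0.png

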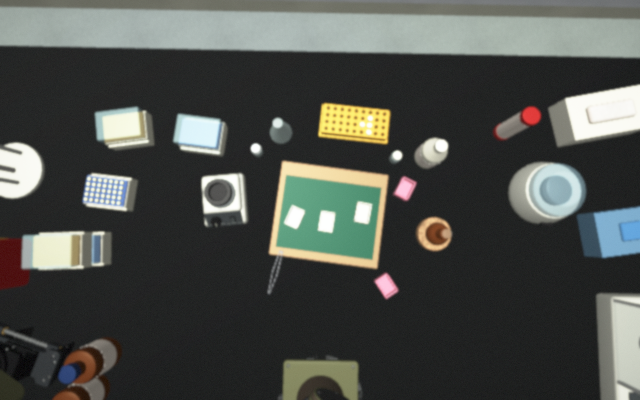

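View pics/scene0.png

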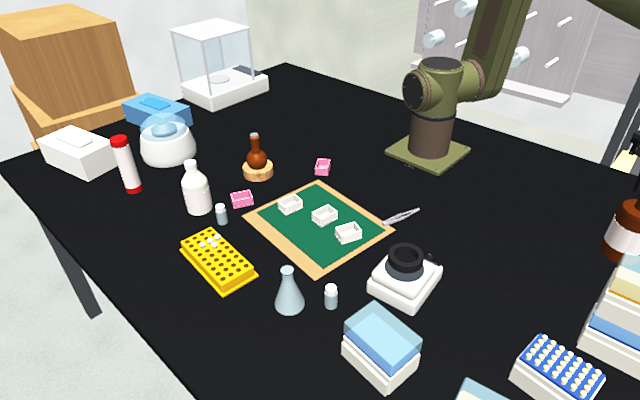

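Top view: white troughs at (294,217) left, (327,222) mid and (363,212) right. The pink look-alikes are at (405,188) and (386,286). The amber flask in its cork ring is at (434,234), the conical flask at (280,130), and the mixer cup at (218,192). I'm picking the white troughs on the mat and the amber flask, and checking that in a close crop.

Run:
```python
from h import *
a=cv2.imread('pics/top0.png')
b=cv2.resize(a[170:250,270:400],None,fx=6,fy=6,interpolation=cv2.INTER_CUBIC)
cv2.imwrite('pics/c1.png',b)
g=a[170:250,270:400].min(axis=2)
n,l,s,c=cv2.connectedComponentsWithStats((g>150).astype(np.uint8))
for i in range(1,n):
    if s[i,4]>100:
        ys,xs=np.where(l==i); r=cv2.minAreaRect(np.c_[xs,ys].astype(np.float32)+[[270,170]].__getitem__(0) if 0 else (np.c_[xs+270,ys+170]).astype(np.float32))
        w=cv2.boxPoints(r); W=np.array([pt('top0',u,v,.027)[:2] for u,v in w]); print(r, pt('top0',*r[0],.027).round(4)); 
        e=W[1]-W[0],W[2]-W[1]; print([ (np.linalg.norm(x).round(4),np.degrees(np.arctan2(x[1],x[0])).round(1)) for x in e])
print('flask',pt('top0',442,233,.1),pt('top0',434,234,.03),'cup',pt('top0',218,192,.112))
```

```text
((327.9999694824219, 209.49996948242188), (113.99998474121094, 78.99998474121094), 0.0) [ 0.5232 -0.0142  0.027 ]
[(np.float64(0.2231), np.float64(1.7)), (np.float64(0.3245), np.float64(-88.9))]
((362.60003662109375, 212.20001220703125), (15.920805931091309, 21.466257095336914), 10.30484676361084) [ 0.5174 -0.1119  0.027 ]
[(np.float64(0.0607), np.float64(-9.7)), (np.float64(0.045), np.float64(-99.3))]
((294.20001220703125, 216.6000213623047), (16.099689483642578, 21.466251373291016), 26.56505012512207) [0.5014 0.0806 0.027 ]
[(np.float64(0.0603), np.float64(-25.2)), (np.float64(0.0455), np.float64(-115.5))]
((326.1486511230469, 221.10812377929688), (15.782301902770996, 21.86506462097168), 9.462322235107422) [ 0.4904 -0.0095  0.027 ]
[(np.float64(0.0615), np.float64(-8.4)), (np.float64(0.0445), np.float64(-98.4))]
flask [ 0.46214937 -0.31273206  0.1       ] [ 0.45976781 -0.3121639   0.03      ] cup [0.55817417 0.27639232 0.112     ]
```

View pics/c1.png

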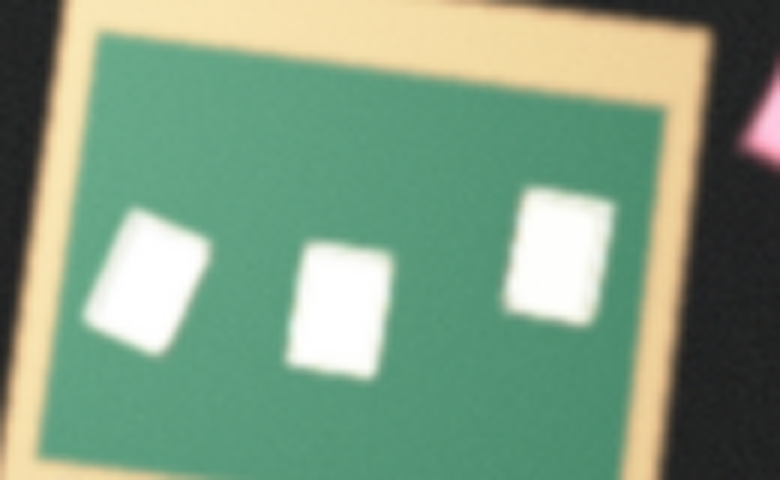

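Emit:
drive_tool:
  delta_pos:
    - [0,0,0]
    - [0,0,0]
    - [0,0,0]
    - [0,0,0]
    - [0,0,0]
  twist:
    - [0,0,7]
    - [0,0,14]
    - [0,0,21]
    - [0,0,28]
    - [0,0,35]
  claw: [0,0,0,0,0]

```text
clock: 0.57
tool_pos: [0.2024, 0.6174, 0.1894]
tool_rot: [[-0.595, 0.804, -0.0], [0.804, 0.595, -0.001], [-0.0, -0.001, -1.0]]
ft_force: [0.8, -1.0, 0.9]
width: 1.0
```

Emit:
drive_tool:
  delta_pos:
    - [0,0,0]
    - [0,0,0]
    - [0,0,0]
    - [0,0,0]
    - [0,0,0]
  twist:
    - [0,0,7]
    - [0,0,14]
    - [0,0,21]
    - [0,0,28]
    - [0,0,35]
  claw: [0,0,0,0,0]

```text
clock: 0.98
tool_pos: [0.2024, 0.6174, 0.1894]
tool_rot: [[-0.026, 1.0, -0.0], [1.0, 0.026, -0.001], [-0.001, -0.0, -1.0]]
ft_force: [0.5, 0.6, -0.3]
width: 1.003
```

Emit:
drive_tool:
  delta_pos:
    - [0,0,0]
    - [0,0,0]
    - [0,0,0]
  twist:
    - [0,0,5]
    - [0,0,11]
    - [0,0,11]
  claw: [0,0,0]

```text
clock: 1.23
tool_pos: [0.2024, 0.6174, 0.1894]
tool_rot: [[0.161, 0.987, -0.0], [0.987, -0.161, -0.001], [-0.001, -0.0, -1.0]]
ft_force: [0.1, -1.5, -0.1]
width: 0.997
```

Emit:
drive_tool:
  delta_pos:
    - [-34,22,0]
    - [-68,45,0]
    - [-102,67,0]
    - [-136,90,0]
    - [-170,112,0]
  twist:
    - [0,0,0]
    - [0,0,0]
    - [0,0,0]
    - [0,0,0]
    - [0,0,0]
  claw: [0,0,0,0,0]

```text
clock: 1.65
tool_pos: [0.2863, 0.4302, 0.1896]
tool_rot: [[0.155, 0.988, -0.0], [0.988, -0.155, -0.0], [-0.0, 0.0, -1.0]]
ft_force: [1.0, 0.0, 1.1]
width: 0.995
```

Emit:
drive_tool:
  delta_pos:
    - [-34,22,0]
    - [-68,45,0]
    - [-102,67,0]
    - [-136,90,0]
    - [-170,112,0]
  twist:
    - [0,0,0]
    - [0,0,0]
    - [0,0,0]
    - [0,0,0]
    - [0,0,0]
  claw: [0,0,0,0,0]

```text
clock: 2.07
tool_pos: [0.3698, 0.2445, 0.19]
tool_rot: [[0.156, 0.988, 0.001], [0.988, -0.156, 0.0], [0.0, 0.001, -1.0]]
ft_force: [-0.1, 0.2, 0.2]
width: 1.0
```

Emit:
drive_tool:
  delta_pos:
    - [-34,22,0]
    - [-68,45,0]
    - [-102,67,0]
    - [-136,90,0]
    - [-170,112,0]
  twist:
    - [0,0,0]
    - [0,0,0]
    - [0,0,0]
    - [0,0,0]
    - [0,0,0]
  claw: [0,0,0,0,0]

```text
clock: 2.48
tool_pos: [0.4535, 0.0586, 0.1901]
tool_rot: [[0.156, 0.988, 0.001], [0.988, -0.156, 0.0], [0.0, 0.001, -1.0]]
ft_force: [1.1, 0.2, -0.6]
width: 1.0
```

Emit:
drive_tool:
  delta_pos:
    - [-34,22,0]
    - [-65,46,0]
    - [-65,46,0]
    - [-65,46,0]
  twist:
    - [0,0,0]
    - [0,0,0]
    - [0,0,0]
    - [0,0,0]
  claw: [0,0,0,0]

```text
clock: 2.82
tool_pos: [0.4884, -0.0124, 0.1896]
tool_rot: [[0.161, 0.987, -0.001], [0.987, -0.161, 0.0], [0.0, -0.001, -1.0]]
ft_force: [-0.2, 0.4, -0.6]
width: 0.999
```

```bash
cat > tr.py <<'E'
from h import *
def troughs(f,z=.029):
    # outer contour of bright, low-saturation blobs; back-projected at the rim height
    a=cv2.imread('pics/'+f+'.png');h=cv2.cvtColor(a,cv2.COLOR_BGR2HSV)
    m=((h[:,:,1]<60)&(h[:,:,2]>150)).astype(np.uint8)
    for c in cv2.findContours(m,cv2.RETR_EXTERNAL,cv2.CHAIN_APPROX_NONE)[0]:
        if 300<cv2.contourArea(c)<30000:
            P=np.array([pt(f,u,v,z)[:2] for u,v in c[:,0]],np.float32)*1000
            r=cv2.minAreaRect(P);print(np.round(c[:,0].mean(0)),np.round(r[0],1),np.round(r[1],1),round(r[2],1))
E
python3 - <<'E'
from tr import *
snap('wrist','w1'); troughs('w1')
E
```

```text
[356. 256.] [ 515.7 -106.6] [50.6 58.1] 79.4
[320. 178.] [488.5  -7.1] [43.7 56.6] 80.9
[316.  92.] [499.1  81.7] [40.9 56.7] 67.1
```

View pics/w1.png

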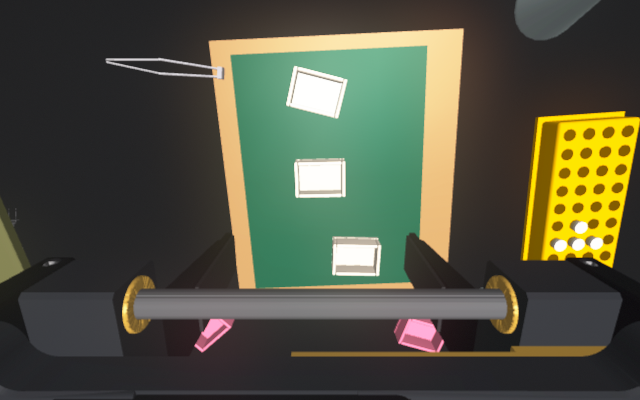

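The wrist view has tool +x pointing up: mid trough at (320,178), left at (317,92), right at (356,256), and the pink ones outside the mat. I'll descend on the middle one and squeeze its ends lightly. That squares it to the tool.

Emit:
drive_tool:
  delta_pos:
    - [3,0,40]
    - [3,0,80]
    - [3,0,120]
    - [3,0,160]
    - [3,0,180]
  twist:
    - [0,0,0]
    - [0,0,0]
    - [0,0,0]
    - [0,0,0]
    - [0,0,0]
  claw: [0,0,0,0,0]

```text
clock: 3.28
tool_pos: [0.4843, -0.0056, 0.005]
tool_rot: [[0.155, 0.988, -0.007], [0.988, -0.155, 0.001], [0.0, -0.007, -1.0]]
ft_force: [0.3, -0.2, 0.6]
width: 1.002
```

Emit:
drive_tool:
  delta_pos:
    - [0,0,1]
    - [0,0,1]
    - [0,0,1]
    - [0,0,1]
    - [0,0,1]
  twist:
    - [0,0,0]
    - [0,0,0]
    - [0,0,0]
    - [0,0,0]
    - [0,0,0]
  claw: [120,120,120,120,120]
  grip_force: 8

```text
clock: 3.7
tool_pos: [0.4907, -0.0078, 0.0115]
tool_rot: [[0.158, 0.987, 0.005], [0.987, -0.158, -0.001], [0.0, 0.005, -1.0]]
ft_force: [0.4, -0.1, 0.3]
width: 0.702
```

Emit:
drive_tool:
  delta_pos:
    - [0,0,0]
    - [0,0,0]
    - [0,0,0]
    - [0,0,0]
    - [0,0,0]
  twist:
    - [0,0,0]
    - [0,0,0]
    - [0,0,0]
    - [0,0,0]
    - [0,0,0]
  claw: [130,130,130,130,130]

```text
clock: 4.12
tool_pos: [0.4887, -0.0079, 0.009]
tool_rot: [[0.159, 0.987, 0.0], [0.987, -0.159, -0.0], [0.0, 0.0, -1.0]]
ft_force: [-0.2, -1.1, 0.2]
width: 0.493
```

Run:
```python
from tr import *
print(arm.get_state()['width'],arm.get_state()['tool_pos'])
snap('wrist','w2'); troughs('w2')
```

```text
0.4925291684713148 [ 0.48871531 -0.00791949  0.00904872]
[318. 243.] [488.8  -5.8] [46.8 56. ] 82.0
[312.  81.] [499.1  81.7] [40.2 56.1] 67.1
[64. 38.] [382.2 120.9] [14. 61.] 73.4
```

View pics/w2.png

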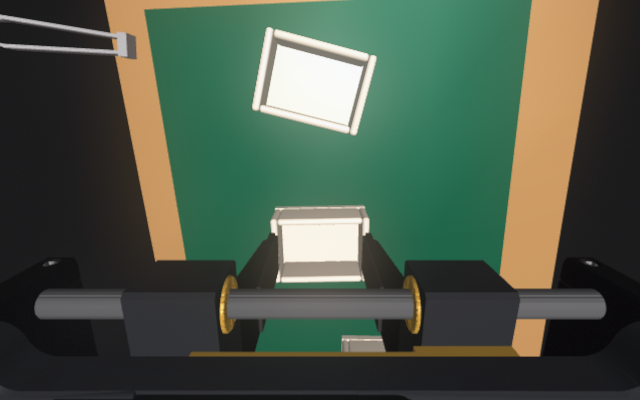

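The picture shows the finger pads close to the ends of the middle trough, at about (272,245) and (368,245). I'll close until they stop.

Emit:
drive_tool:
  delta_pos:
    - [0,0,0]
    - [0,0,0]
    - [0,0,0]
    - [0,0,0]
  twist:
    - [0,0,0]
    - [0,0,0]
    - [0,0,0]
    - [0,0,0]
  claw: [200,200,200,200]

```text
clock: 4.5
tool_pos: [0.4887, -0.0079, 0.0089]
tool_rot: [[0.159, 0.987, -0.0], [0.987, -0.159, 0.0], [-0.0, -0.0, -1.0]]
ft_force: [-0.3, -0.5, 0.1]
width: 0.266
```

Run:
```python
from tr import *
snap('wrist','w3'); troughs('w3')
a=cv2.imread('pics/w3.png');s=snap('scene','s3')
b=cv2.imread('pics/s3.png')[170:270,270:400]
cv2.imwrite('pics/c3.png',np.hstack([cv2.resize(a[180:400,180:460],(420,330)),cv2.resize(b,(380,330))]))
```

```text
[320. 239.] [488.7  -5.8] [46.8 56. ] 82.0
[312.  81.] [499.1  81.8] [40.1 56.1] 67.2
[64. 38.] [382.2 120.8] [14. 61.] 73.4
```

View pics/c3.png

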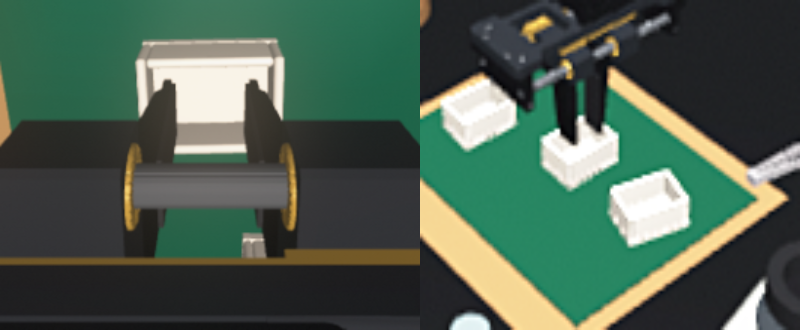

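Run:
```python
from h import *
s=arm.get_state();d=np.load('pics/w3.npz');M=np.linalg.inv(d['M']);fx,fy,cx,cy=d['k']
T=np.eye(4);T[:3,:3]=s['tool_rot'];T[:3,3]=s['tool_pos']
for z in [-.06,-.04,-.019,0]:
  for y in [-.0125,.0125]:
    for x in [-.01,.01]:
      p=M@T@np.array([x,y,z,1]); print(z,y,x,(cx+fx*p[0]/-p[2]).round(),(cy-fy*p[1]/-p[2]).round())
print(s['tool_pos'],s['width'])
```

```text
-0.06 -0.0125 -0.01 294.0 303.0
-0.06 -0.0125 0.01 293.0 264.0
-0.06 0.0125 -0.01 347.0 303.0
-0.06 0.0125 0.01 348.0 264.0
-0.04 -0.0125 -0.01 297.0 282.0
-0.04 -0.0125 0.01 296.0 247.0
-0.04 0.0125 -0.01 344.0 282.0
-0.04 0.0125 0.01 345.0 247.0
-0.019 -0.0125 -0.01 299.0 264.0
-0.019 -0.0125 0.01 299.0 232.0
-0.019 0.0125 -0.01 342.0 264.0
-0.019 0.0125 0.01 342.0 232.0
0 -0.0125 -0.01 301.0 250.0
0 -0.0125 0.01 301.0 221.0
0 0.0125 -0.01 340.0 251.0
0 0.0125 0.01 340.0 221.0
[ 0.48866367 -0.00782746  0.00892177] 0.2287301189316938
```

Run:
```python
from h import *
s=arm.get_state();d=np.load('pics/s3.npz');M=np.linalg.inv(d['M']);fx,fy,cx,cy=d['k']
T=np.eye(4);T[:3,:3]=s['tool_rot'];T[:3,3]=s['tool_pos']
for z in [-.04,-.02,0]:
  for y in [-.0125,.0125]:
      p=M@T@np.array([0,y,z,1]); print(z,y,(cx+fx*p[0]/-p[2]).round(1),(cy-fy*p[1]/-p[2]).round(1))
a=cv2.imread('pics/s3.png');cv2.imwrite('pics/c4.png',cv2.resize(a[180:240,295:355],(720,600)[::1],interpolation=cv2.INTER_CUBIC))
```

```text
-0.04 -0.0125 328.6 203.0
-0.04 0.0125 321.0 206.7
-0.02 -0.0125 328.6 209.1
-0.02 0.0125 321.0 212.8
0 -0.0125 328.6 215.1
0 0.0125 321.1 218.8
```

View pics/c4.png

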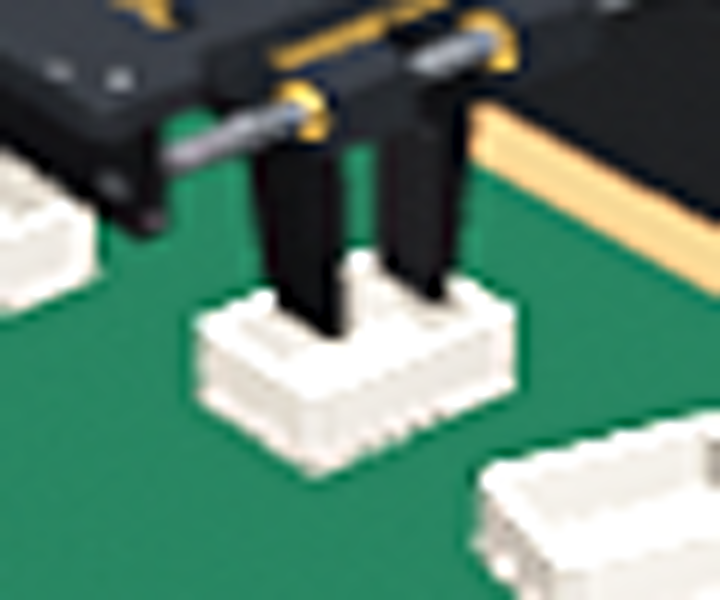

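The scene crop shows the tips inside the trough opening at rim height. They sit about 20 mm behind the reported TCP, so the fingers closed above the trough. I'll lift, open, and go lower in small steps while watching the force.

Emit:
drive_tool:
  delta_pos:
    - [0,0,-10]
    - [0,0,-12]
    - [0,0,-12]
    - [0,0,-12]
    - [0,0,-12]
  twist:
    - [0,0,0]
    - [0,0,0]
    - [0,0,0]
    - [0,0,0]
    - [0,0,0]
  claw: [200,200,0,0,0]

```text
clock: 5.02
tool_pos: [0.4887, -0.0078, 0.0211]
tool_rot: [[0.159, 0.987, 0.0], [0.987, -0.159, -0.0], [-0.0, 0.0, -1.0]]
ft_force: [-0.3, 0.1, -0.8]
width: 0.37
```

Emit:
drive_tool:
  delta_pos:
    - [-1,0,0]
    - [-1,0,0]
    - [-1,0,0]
    - [-1,0,0]
    - [-1,0,0]
  twist:
    - [0,0,0]
    - [0,0,0]
    - [0,0,0]
    - [0,0,0]
    - [0,0,0]
  claw: [0,0,0,0,0]

```text
clock: 5.43
tool_pos: [0.4885, -0.0088, 0.0209]
tool_rot: [[0.159, 0.987, -0.0], [0.987, -0.159, 0.0], [-0.0, -0.0, -1.0]]
ft_force: [-0.0, 0.1, 0.0]
width: 0.721
```

Emit:
drive_tool:
  delta_pos:
    - [0,0,8]
    - [0,0,12]
    - [0,0,15]
    - [0,0,16]
    - [0,0,16]
  twist:
    - [0,0,0]
    - [0,0,0]
    - [0,0,0]
    - [0,0,0]
    - [0,0,0]
  claw: [0,0,0,0,0]

```text
clock: 5.85
tool_pos: [0.4879, -0.0087, 0.0042]
tool_rot: [[0.159, 0.987, -0.001], [0.987, -0.159, 0.0], [-0.0, -0.001, -1.0]]
ft_force: [-0.3, 0.7, 0.0]
width: 0.991
```

Emit:
drive_tool:
  delta_pos:
    - [0,0,2]
    - [0,0,3]
    - [0,0,4]
    - [0,0,4]
  twist:
    - [0,0,0]
    - [0,0,0]
    - [0,0,0]
    - [0,0,0]
  claw: [0,0,0,0]

```text
clock: 6.18
tool_pos: [0.4885, -0.0088, 0.0009]
tool_rot: [[0.159, 0.987, -0.0], [0.987, -0.159, 0.0], [0.0, -0.0, -1.0]]
ft_force: [-0.3, -0.3, -1.3]
width: 1.001
```

No contact at z = 0.001, which is below the mat top, so the fingers are short. I'll go down another 11 mm in small steps.

Emit:
drive_tool:
  delta_pos:
    - [0,0,3]
    - [0,0,6]
    - [0,0,6]
    - [0,0,6]
  twist:
    - [0,0,0]
    - [0,0,0]
    - [0,0,0]
    - [0,0,0]
  claw: [0,0,0,0]

```text
clock: 6.52
tool_pos: [0.4882, -0.0088, -0.0054]
tool_rot: [[0.159, 0.987, -0.001], [0.987, -0.159, 0.0], [-0.0, -0.001, -1.0]]
ft_force: [0.3, -0.6, -0.0]
width: 0.998
```

Emit:
drive_tool:
  delta_pos:
    - [0,0,2]
    - [0,0,4]
    - [0,0,4]
    - [0,0,4]
  twist:
    - [0,0,0]
    - [0,0,0]
    - [0,0,0]
    - [0,0,0]
  claw: [60,60,60,60]

```text
clock: 6.85
tool_pos: [0.4884, -0.0088, -0.0092]
tool_rot: [[0.159, 0.987, -0.0], [0.987, -0.159, 0.0], [-0.0, -0.0, -1.0]]
ft_force: [0.2, 0.8, -0.2]
width: 0.788
```

Emit:
drive_tool:
  delta_pos:
    - [0,0,0]
    - [0,0,0]
    - [0,0,0]
    - [0,0,0]
    - [0,0,0]
  twist:
    - [0,0,0]
    - [0,0,0]
    - [0,0,0]
    - [0,0,0]
    - [0,0,0]
  claw: [130,130,130,130,130]

```text
clock: 7.27
tool_pos: [0.4886, -0.0088, -0.0089]
tool_rot: [[0.159, 0.987, 0.0], [0.987, -0.159, -0.0], [0.0, 0.0, -1.0]]
ft_force: [0.1, -0.1, -0.3]
width: 0.587
```

The middle trough is now held at 0.587 × 95 = 56 mm, so it is square to the tool. I'll release it and fetch the left one.

Emit:
drive_tool:
  delta_pos:
    - [0,0,0]
    - [0,0,0]
    - [0,0,0]
    - [0,0,-15]
    - [0,0,-45]
  twist:
    - [0,0,0]
    - [0,0,0]
    - [0,0,0]
    - [0,0,0]
    - [0,0,0]
  claw: [40,40,40,40,40]

```text
clock: 7.68
tool_pos: [0.4847, -0.0084, 0.0325]
tool_rot: [[0.159, 0.987, -0.009], [0.987, -0.159, 0.001], [-0.0, -0.009, -1.0]]
ft_force: [0.5, -0.3, -0.7]
width: 0.829
```

Emit:
drive_tool:
  delta_pos:
    - [35,-2,0]
    - [70,-3,0]
    - [91,-4,0]
    - [91,-4,0]
    - [91,-4,0]
  twist:
    - [0,0,5]
    - [0,0,10]
    - [0,0,13.8]
    - [0,0,13.8]
    - [0,0,13.8]
  claw: [20,20,20,20,20]

```text
clock: 8.1
tool_pos: [0.4989, 0.0822, 0.0359]
tool_rot: [[0.387, 0.922, -0.0], [0.922, -0.387, -0.0], [-0.0, -0.0, -1.0]]
ft_force: [-0.0, -0.4, 0.0]
width: 0.922
```

Emit:
drive_tool:
  delta_pos:
    - [0,0,20]
    - [0,0,35]
    - [0,0,42]
    - [0,0,45]
    - [0,0,45]
  twist:
    - [0,0,0]
    - [0,0,0]
    - [0,0,0]
    - [0,0,0]
    - [0,0,0]
  claw: [20,20,20,20,20]

```text
clock: 8.52
tool_pos: [0.4983, 0.0809, -0.0098]
tool_rot: [[0.39, 0.921, -0.002], [0.921, -0.39, -0.0], [-0.001, -0.002, -1.0]]
ft_force: [0.5, -0.3, 1.1]
width: 0.923
```

Emit:
drive_tool:
  delta_pos:
    - [0,0,0]
    - [0,0,0]
    - [0,0,0]
    - [0,0,0]
    - [0,0,0]
  twist:
    - [0,0,0]
    - [0,0,0]
    - [0,0,0]
    - [0,0,0]
    - [0,0,0]
  claw: [130,130,130,130,130]
  grip_force: 12

```text
clock: 8.93
tool_pos: [0.4994, 0.0817, -0.0085]
tool_rot: [[0.39, 0.921, 0.001], [0.921, -0.39, 0.0], [0.0, 0.001, -1.0]]
ft_force: [0.6, 1.2, 0.6]
width: 0.626
```

Emit:
drive_tool:
  delta_pos:
    - [0,0,0]
    - [0,0,0]
    - [0,0,0]
    - [0,0,0]
    - [0,0,0]
  twist:
    - [0,0,0]
    - [0,0,0]
    - [0,0,-5]
    - [0,0,-10]
    - [0,0,-13.8]
  claw: [140,140,140,140,140]

```text
clock: 9.35
tool_pos: [0.4994, 0.0817, -0.0086]
tool_rot: [[0.155, 0.988, 0.001], [0.988, -0.155, 0.0], [0.0, 0.001, -1.0]]
ft_force: [0.2, 0.3, 1.0]
width: 0.587
```

Emit:
drive_tool:
  delta_pos:
    - [0,0,0]
    - [-12,2,0]
    - [-24,4,0]
    - [-34,4,0]
    - [-40,4,0]
  twist:
    - [0,0,0]
    - [0,0,0]
    - [0,0,0]
    - [0,0,0]
    - [0,0,0]
  claw: [140,140,140,140,140]

```text
clock: 9.77
tool_pos: [0.497, 0.0402, -0.0086]
tool_rot: [[0.161, 0.987, 0.001], [0.987, -0.161, 0.0], [0.0, 0.001, -1.0]]
ft_force: [0.2, 3.7, 3.9]
width: 0.588
```

Emit:
drive_tool:
  delta_pos:
    - [-2,0,0]
    - [-4,0,0]
    - [-6,0,0]
    - [-8,0,0]
    - [-8,0,0]
  twist:
    - [0,0,0]
    - [0,0,0]
    - [0,0,0]
    - [0,0,0]
    - [0,0,0]
  claw: [140,140,140,140,140]

```text
clock: 10.18
tool_pos: [0.4957, 0.0335, -0.0086]
tool_rot: [[0.159, 0.987, 0.001], [0.987, -0.159, -0.0], [0.0, 0.001, -1.0]]
ft_force: [0.7, 1.7, 6.7]
width: 0.586
```

Emit:
drive_tool:
  delta_pos:
    - [-1,0,0]
    - [-2,0,0]
    - [-3,0,0]
    - [-3,0,0]
    - [-3,0,0]
  twist:
    - [0,0,0]
    - [0,0,0]
    - [0,0,0]
    - [0,0,0]
    - [0,0,0]
  claw: [140,140,140,140,140]

```text
clock: 10.6
tool_pos: [0.4953, 0.0309, -0.0087]
tool_rot: [[0.159, 0.987, 0.001], [0.987, -0.159, 0.0], [0.0, 0.001, -1.0]]
ft_force: [-0.0, 2.7, 5.5]
width: 0.589
```

Emit:
drive_tool:
  delta_pos:
    - [-1,0,0]
    - [-2,0,0]
    - [-3,0,0]
    - [-4,0,0]
    - [-4,0,0]
  twist:
    - [0,0,0]
    - [0,0,0]
    - [0,0,0]
    - [0,0,0]
    - [0,0,0]
  claw: [140,140,140,140,140]

```text
clock: 11.02
tool_pos: [0.4947, 0.0271, -0.0086]
tool_rot: [[0.159, 0.987, 0.001], [0.987, -0.159, 0.001], [0.001, 0.001, -1.0]]
ft_force: [0.9, 3.7, 4.3]
width: 0.585
```

Run:
```python
from tr import *
snap('wrist','w4'); troughs('w4'); snap('top','t4')
s=arm.get_state();print(s['tool_pos'],s['width'],s['ft_force'])
a=cv2.imread('pics/w4.png');b=cv2.imread('pics/t4.png')[150:260,260:420]
cv2.imwrite('pics/c5.png',np.hstack([cv2.resize(a,(480,300)),cv2.resize(b,(320,300))]))
```

```text
[317. 334.] [487.1 -16.8] [20.4 45.1] 80.9
[320. 254.] [495.3  33.2] [42.3 55.9] 80.9
[ 60. 107.] [387.5 124.4] [13.4 54.2] 75.8
[ 0.49469638  0.02711197 -0.00864113] 0.5864194436818442 [1.19094643 2.53324538 5.5781084 ]
```

View pics/c5.png

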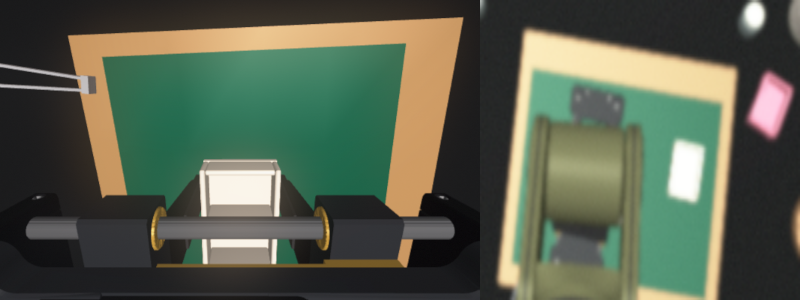

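The left trough's front edge and the tool position put the two centres about 37 mm apart in the original frame. So the left one is in contact and has pushed the middle one roughly 3 mm. I'll release it and fetch the right one.

Emit:
drive_tool:
  delta_pos:
    - [0,0,0]
    - [0,0,0]
    - [0,0,0]
    - [0,0,-12]
    - [0,0,-45]
  twist:
    - [0,0,0]
    - [0,0,0]
    - [0,0,0]
    - [0,0,0]
    - [0,0,0]
  claw: [40,40,40,40,40]

```text
clock: 11.53
tool_pos: [0.4891, 0.0267, 0.0316]
tool_rot: [[0.159, 0.987, -0.012], [0.987, -0.159, 0.0], [-0.002, -0.012, -1.0]]
ft_force: [-0.4, -0.1, 0.4]
width: 0.829
```

Emit:
drive_tool:
  delta_pos:
    - [-35,11,0]
    - [-70,22,0]
    - [-105,33,0]
    - [-134,43,0]
    - [-134,43,0]
  twist:
    - [0,0,0]
    - [0,0,0]
    - [0,0,0]
    - [0,0,0]
    - [0,0,0]
  claw: [20,20,20,20,20]

```text
clock: 11.95
tool_pos: [0.5165, -0.1171, 0.0374]
tool_rot: [[0.163, 0.987, 0.002], [0.987, -0.163, -0.003], [-0.002, 0.002, -1.0]]
ft_force: [-0.6, -0.0, -0.5]
width: 0.919
```

Emit:
drive_tool:
  delta_pos:
    - [0,0,0]
    - [0,0,20]
    - [0,0,35]
    - [0,0,44]
    - [0,0,44]
  twist:
    - [0,0,0]
    - [0,0,0]
    - [0,0,0]
    - [0,0,0]
    - [0,0,0]
  claw: [20,20,20,20,20]

```text
clock: 12.37
tool_pos: [0.513, -0.1107, -0.0104]
tool_rot: [[0.158, 0.987, -0.005], [0.987, -0.158, 0.002], [0.001, -0.005, -1.0]]
ft_force: [-1.8, 0.9, 0.3]
width: 0.921
```

Emit:
drive_tool:
  delta_pos:
    - [0,0,0]
    - [0,0,0]
    - [0,0,0]
    - [0,0,0]
    - [0,0,0]
  twist:
    - [0,0,0]
    - [0,0,0]
    - [0,0,0]
    - [0,0,0]
    - [0,0,0]
  claw: [140,140,140,140,140]

```text
clock: 12.78
tool_pos: [0.516, -0.1125, -0.0072]
tool_rot: [[0.159, 0.987, 0.001], [0.987, -0.159, -0.0], [-0.0, 0.001, -1.0]]
ft_force: [-1.1, 0.1, 0.3]
width: 0.628
```

Emit:
drive_tool:
  delta_pos:
    - [0,0,0]
    - [0,0,0]
  twist:
    - [0,0,0]
    - [0,0,0]
  claw: [140,140]

```text
clock: 12.95
tool_pos: [0.5158, -0.1125, -0.0074]
tool_rot: [[0.159, 0.987, 0.001], [0.987, -0.159, -0.0], [-0.0, 0.001, -1.0]]
ft_force: [-1.3, 0.0, 2.8]
width: 0.585
```

Run:
```python
from tr import *
snap('wrist','w5'); troughs('w5')
s=arm.get_state();print(s['tool_pos'],s['width'],s['ft_force'])
```

```text
[319. 260.] [ 515.8 -109.8] [37.4 55.9] 80.5
[218.  52.] [488.2  -8.2] [47.6 56.5] 80.9
[ 0.51578673 -0.11252729 -0.00739821] 0.5891745658571917 [ 0.11768858 -0.04162925  3.35915948]
```

Emit:
drive_tool:
  delta_pos:
    - [8,-11,0]
    - [16,-22,0]
    - [24,-33,0]
    - [32,-43,0]
    - [36,-43,0]
  twist:
    - [0,0,0]
    - [0,0,0]
    - [0,0,0]
    - [0,0,0]
    - [0,0,0]
  claw: [140,140,140,140,140]

```text
clock: 13.42
tool_pos: [0.4777, -0.0696, -0.0075]
tool_rot: [[0.158, 0.987, 0.0], [0.987, -0.158, -0.001], [-0.001, 0.0, -1.0]]
ft_force: [-1.3, -3.3, 2.9]
width: 0.59
```

Emit:
drive_tool:
  delta_pos:
    - [3,0,0]
    - [6,0,0]
    - [9,0,0]
    - [12,0,0]
    - [12,0,0]
  twist:
    - [0,0,0]
    - [0,0,0]
    - [0,0,0]
    - [0,0,0]
    - [0,0,0]
  claw: [140,140,140,140,140]

```text
clock: 13.83
tool_pos: [0.4813, -0.058, -0.0076]
tool_rot: [[0.159, 0.987, 0.001], [0.987, -0.159, -0.0], [-0.0, 0.001, -1.0]]
ft_force: [-1.1, -0.3, 5.9]
width: 0.589
```

Emit:
drive_tool:
  delta_pos:
    - [1,0,0]
    - [3,0,0]
    - [4,0,0]
    - [6,0,0]
    - [6,0,0]
  twist:
    - [0,0,0]
    - [0,0,0]
    - [0,0,0]
    - [0,0,0]
    - [0,0,0]
  claw: [140,140,140,140,140]

```text
clock: 14.25
tool_pos: [0.4823, -0.0525, -0.0076]
tool_rot: [[0.159, 0.987, 0.001], [0.987, -0.159, -0.001], [-0.001, 0.001, -1.0]]
ft_force: [-1.1, -2.9, 4.8]
width: 0.59
```

Emit:
drive_tool:
  delta_pos:
    - [1,0,0]
    - [2,0,0]
    - [4,0,0]
    - [5,0,0]
    - [5,0,0]
  twist:
    - [0,0,0]
    - [0,0,0]
    - [0,0,0]
    - [0,0,0]
    - [0,0,0]
  claw: [140,140,140,140,140]

```text
clock: 14.67
tool_pos: [0.4831, -0.0478, -0.0076]
tool_rot: [[0.159, 0.987, 0.001], [0.987, -0.159, -0.001], [-0.001, 0.001, -1.0]]
ft_force: [-1.0, -3.4, 4.6]
width: 0.589
```

Run:
```python
from tr import *
snap('wrist','w6'); troughs('w6')
s=arm.get_state();print(s['tool_pos'],s['width'],s['ft_force'])
a=cv2.imread('pics/w6.png');cv2.imwrite('pics/c6.png',cv2.resize(a[60:340,180:460],(600,600)))
```

```text
[320. 185.] [489.   -5.8] [116.5  56.8] 80.7
[ 0.48304732 -0.04781233 -0.00756622] 0.5881907775806418 [-1.33910977 -3.52617805  3.78408316]
```

View pics/c6.png

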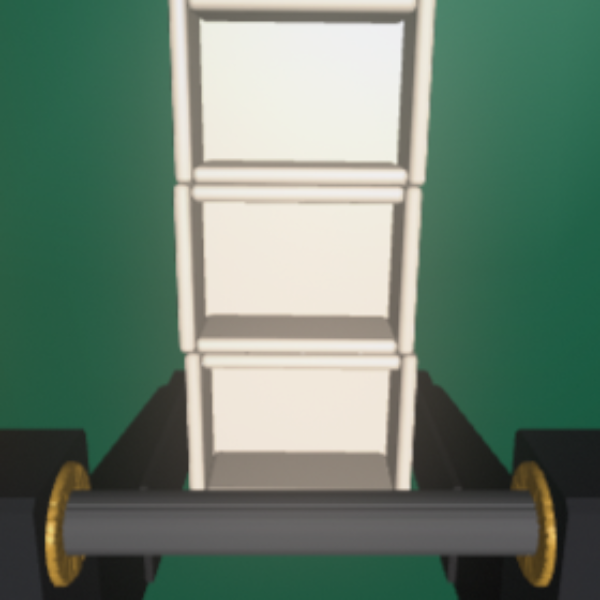

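The three troughs sit in one closed straight row, with joints at crop rows 183 and 352 and edges in line. Releasing now and going to view the flask.

Emit:
drive_tool:
  delta_pos:
    - [0,0,0]
    - [0,0,0]
    - [0,0,0]
    - [0,0,0]
    - [0,0,-12]
  twist:
    - [0,0,0]
    - [0,0,0]
    - [0,0,0]
    - [0,0,0]
    - [0,0,0]
  claw: [30,30,30,30,30]

```text
clock: 15.13
tool_pos: [0.4796, -0.0466, 0.0015]
tool_rot: [[0.159, 0.987, -0.006], [0.987, -0.159, 0.002], [0.001, -0.006, -1.0]]
ft_force: [0.2, -0.7, -0.2]
width: 0.859
```

Emit:
drive_tool:
  delta_pos:
    - [0,0,-30]
    - [0,0,-70]
    - [0,0,-110]
    - [0,0,-150]
    - [0,0,-185]
  twist:
    - [0,0,0]
    - [0,0,0]
    - [0,0,0]
    - [0,0,0]
    - [0,0,0]
  claw: [30,30,30,30,30]

```text
clock: 15.55
tool_pos: [0.4825, -0.0472, 0.1928]
tool_rot: [[0.159, 0.987, 0.003], [0.987, -0.159, -0.0], [0.0, 0.003, -1.0]]
ft_force: [-0.1, -1.2, 0.0]
width: 0.882
```

Emit:
drive_tool:
  delta_pos:
    - [-38,2,0]
    - [-76,5,0]
    - [-114,7,0]
    - [-152,10,0]
    - [-190,12,0]
  twist:
    - [0,0,0]
    - [0,0,0]
    - [0,0,0]
    - [0,0,0]
    - [0,0,0]
  claw: [30,30,30,30,30]

```text
clock: 15.97
tool_pos: [0.4636, -0.2383, 0.1902]
tool_rot: [[0.159, 0.987, 0.001], [0.987, -0.159, -0.0], [-0.0, 0.001, -1.0]]
ft_force: [0.9, -0.3, 0.2]
width: 0.887
```

Emit:
drive_tool:
  delta_pos:
    - [-38,2,0]
    - [-76,5,0]
    - [-110,8,0]
    - [-124,8,0]
    - [-124,8,0]
  twist:
    - [0,0,0]
    - [0,0,0]
    - [0,0,0]
    - [0,0,0]
    - [0,0,0]
  claw: [30,30,30,30,30]

```text
clock: 16.38
tool_pos: [0.4514, -0.3629, 0.1894]
tool_rot: [[0.163, 0.987, -0.0], [0.987, -0.163, -0.0], [-0.0, -0.0, -1.0]]
ft_force: [-0.3, 1.0, -0.3]
width: 0.881
```

Run:
```python
from tr import *
snap('wrist','w7'); snap('top','t7')
s=arm.get_state();print(s['tool_pos'],s['width'],s['ft_force'])
a=cv2.imread('pics/w7.png');b=cv2.imread('pics/t7.png')[165:245,270:390]
cv2.imwrite('pics/c7.png',np.hstack([a[100:300,220:420].repeat(2,0).repeat(2,1),cv2.resize(b,(390,400))]))
```

```text
[ 0.45201801 -0.35998611  0.18912847] 0.8847445798087584 [0.38831428 1.3379022  0.35037445]
```

View pics/c7.png

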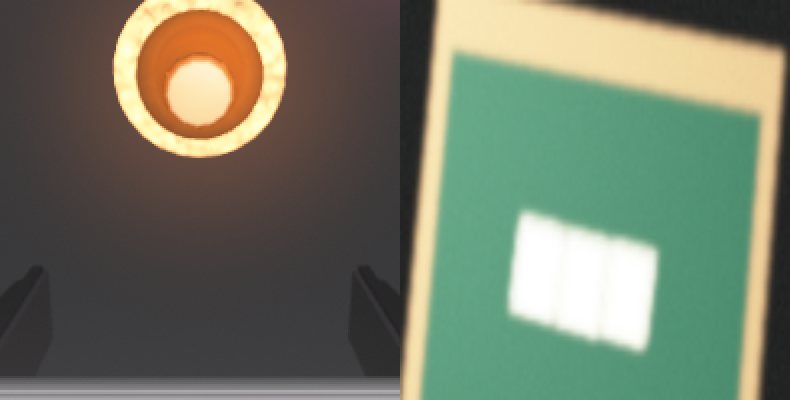

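The row is closed and straight in the top view. The wrist view shows the stopper centre at about (319.5,146) and the cork ring centre at (320,136).

Run:
```python
from tr import *
s=arm.get_state();R=np.array(s['tool_rot']);p=s['tool_pos']
for u,v,z in [(319.5,146,.137),(319.5,146,.122),(320,135.5,.03)]:
    w=pt('w7',u,v,z);print(w.round(4),(R.T@(w-p)*1000).round(1))
for c in [[218,192]]: print(pt('top0',*c,.112))
# cup: dark hole/ring blob in top image
a=cv2.imread('pics/top0.png')[170:215,195:245]
cv2.imwrite('pics/c8.png',cv2.resize(a,(600,540),interpolation=cv2.INTER_CUBIC))
```

```text
[ 0.459  -0.3123  0.137 ] [48.2 -0.7 52.2]
[ 0.4587 -0.3138  0.122 ] [46.6 -0.7 67.2]
[ 0.4594 -0.3125  0.03  ] [ 47.9  -0.3 159.2]
[0.55817417 0.27639232 0.112     ]
```

Emit:
drive_tool:
  delta_pos:
    - [25,-1,0]
    - [48,-1,0]
    - [48,-1,0]
    - [48,-1,30]
    - [48,-1,60]
  twist:
    - [0,0,0]
    - [0,0,0]
    - [0,0,0]
    - [0,0,0]
    - [0,0,0]
  claw: [30,30,30,30,30]

```text
clock: 16.9
tool_pos: [0.461, -0.3126, 0.1315]
tool_rot: [[0.156, 0.988, 0.005], [0.988, -0.156, -0.004], [-0.003, 0.006, -1.0]]
ft_force: [0.2, -0.1, -0.6]
width: 0.881
```

Emit:
drive_tool:
  delta_pos:
    - [0,0,25]
    - [0,0,42]
    - [0,0,52]
    - [0,0,57]
    - [0,0,57]
  twist:
    - [0,0,0]
    - [0,0,0]
    - [0,0,0]
    - [0,0,0]
    - [0,0,0]
  claw: [30,30,30,30,30]

```text
clock: 17.32
tool_pos: [0.4586, -0.3121, 0.0713]
tool_rot: [[0.158, 0.987, -0.001], [0.987, -0.158, 0.001], [0.001, -0.001, -1.0]]
ft_force: [-0.5, 1.0, 0.3]
width: 0.883
```

Emit:
drive_tool:
  delta_pos:
    - [0,0,0]
    - [0,0,0]
    - [0,0,0]
    - [0,0,0]
    - [0,0,0]
  twist:
    - [0,0,0]
    - [0,0,0]
    - [0,0,0]
    - [0,0,0]
    - [0,0,0]
  claw: [170,170,170,170,170]

```text
clock: 17.73
tool_pos: [0.4592, -0.3133, 0.0728]
tool_rot: [[0.159, 0.987, 0.001], [0.987, -0.159, -0.001], [-0.001, 0.001, -1.0]]
ft_force: [-0.5, 0.3, 0.4]
width: 0.589
```

Emit:
drive_tool:
  delta_pos:
    - [0,0,0]
    - [0,0,0]
    - [0,0,0]
    - [0,0,0]
    - [0,0,0]
  twist:
    - [0,0,0]
    - [0,0,0]
    - [0,0,0]
    - [0,0,0]
    - [0,0,0]
  claw: [255,255,255,255,255]
  grip_force: 30

```text
clock: 18.15
tool_pos: [0.4588, -0.313, 0.072]
tool_rot: [[0.159, 0.987, 0.0], [0.987, -0.159, -0.0], [-0.0, 0.0, -1.0]]
ft_force: [0.6, 0.4, 0.2]
width: 0.289
```

Emit:
drive_tool:
  delta_pos:
    - [0,0,0]
    - [0,0,0]
    - [0,0,0]
  twist:
    - [0,0,0]
    - [0,0,0]
    - [0,0,0]
  claw: [255,255,255]

```text
clock: 18.4
tool_pos: [0.4588, -0.313, 0.072]
tool_rot: [[0.159, 0.987, -0.0], [0.987, -0.159, 0.0], [0.0, -0.0, -1.0]]
ft_force: [-0.7, -0.4, 0.3]
width: 0.293
```

Emit:
drive_tool:
  delta_pos:
    - [0,0,-5]
    - [0,0,-15]
    - [0,0,-30]
    - [0,0,-40]
    - [0,0,-40]
  twist:
    - [0,0,0]
    - [0,0,0]
    - [0,0,0]
    - [0,0,0]
    - [0,0,0]
  claw: [255,255,255,255,255]

```text
clock: 18.82
tool_pos: [0.4604, -0.3143, 0.1155]
tool_rot: [[0.159, 0.987, 0.004], [0.987, -0.159, -0.004], [-0.003, 0.005, -1.0]]
ft_force: [0.7, -0.0, -1.5]
width: 0.292
```

Run:
```python
from tr import *
snap('wrist','w8');snap('scene','s8')
s=arm.get_state();print(s['tool_pos'],s['width'],s['ft_force'],s['torque'])
a=cv2.imread('pics/w8.png');b=cv2.imread('pics/s8.png')[80:220,200:320]
c=cv2.imread('pics/top0.png')[165:225,195:255]
cv2.imwrite('pics/c9.png',np.hstack([a[120:320,245:395].repeat(2,0).repeat(2,1),cv2.resize(b,(250,400)),cv2.resize(c,(240,400))]))
```

```text
[ 0.45910436 -0.31326422  0.11274769] 0.2933420105483529 [ 0.33420706 -0.15217896 -2.88109204] [-0.08439329  0.09993783 -0.02621876]
```

View pics/c9.png

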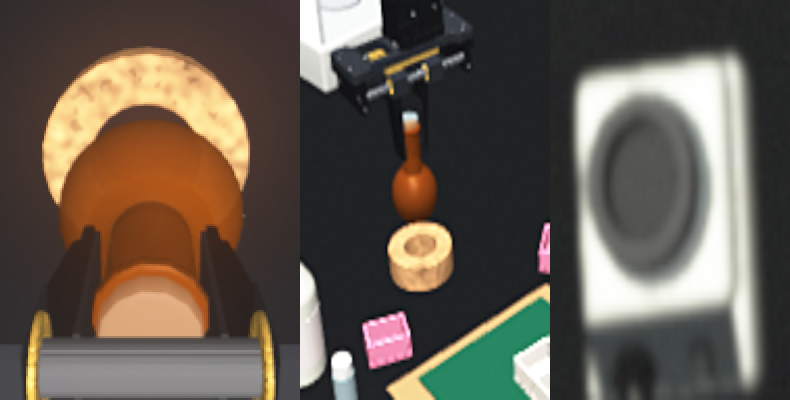

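The flask is held upright and clear of the ring, which stayed in place. In the top crop the cup hole centre is about (219.6,193), or (0.555, 0.272) in the world frame. I'll raise and carry it to a staging pose 80 mm short of the cup.

Emit:
drive_tool:
  delta_pos:
    - [0,0,-20]
    - [0,0,-45]
    - [0,0,-70]
    - [0,0,-90]
    - [0,0,-97]
  twist:
    - [0,0,0]
    - [0,0,0]
    - [0,0,0]
    - [0,0,0]
    - [0,0,0]
  claw: [255,255,255,255,255]

```text
clock: 19.33
tool_pos: [0.4598, -0.3138, 0.212]
tool_rot: [[0.159, 0.987, 0.003], [0.987, -0.159, -0.003], [-0.002, 0.004, -1.0]]
ft_force: [-0.1, -0.4, -1.9]
width: 0.288
```

Emit:
drive_tool:
  delta_pos:
    - [10,0,0]
    - [30,0,0]
    - [58,0,0]
    - [88,0,0]
    - [118,0,0]
  twist:
    - [0,0,0]
    - [0,0,0]
    - [0,0,0]
    - [0,0,0]
    - [0,0,0]
  claw: [255,255,255,255,255]

```text
clock: 19.75
tool_pos: [0.4762, -0.1942, 0.2059]
tool_rot: [[0.16, 0.987, -0.004], [0.987, -0.16, 0.003], [0.002, -0.004, -1.0]]
ft_force: [-0.0, 0.1, -1.3]
width: 0.288
```

Emit:
drive_tool:
  delta_pos:
    - [30,0,0]
    - [60,0,0]
    - [90,0,0]
    - [120,0,0]
    - [150,0,0]
  twist:
    - [0,0,0]
    - [0,0,0]
    - [0,0,0]
    - [0,0,0]
    - [0,0,0]
  claw: [255,255,255,255,255]

```text
clock: 20.17
tool_pos: [0.4998, -0.046, 0.206]
tool_rot: [[0.159, 0.987, -0.004], [0.987, -0.159, 0.001], [0.0, -0.004, -1.0]]
ft_force: [0.4, -0.1, -2.3]
width: 0.287
```

Emit:
drive_tool:
  delta_pos:
    - [30,0,0]
    - [60,1,0]
    - [90,1,0]
    - [120,1,0]
    - [150,1,0]
  twist:
    - [0,0,0]
    - [0,0,0]
    - [0,0,0]
    - [0,0,0]
    - [0,0,0]
  claw: [255,255,255,255,255]

```text
clock: 20.58
tool_pos: [0.5245, 0.1015, 0.206]
tool_rot: [[0.159, 0.987, -0.004], [0.987, -0.159, -0.0], [-0.001, -0.004, -1.0]]
ft_force: [0.8, 0.2, -2.2]
width: 0.292
```

Emit:
drive_tool:
  delta_pos:
    - [28,0,0]
    - [50,0,0]
    - [70,0,0]
    - [85,0,0]
    - [94,0,0]
  twist:
    - [0,0,0]
    - [0,0,0]
    - [0,0,0]
    - [0,0,0]
    - [0,0,0]
  claw: [255,255,255,255,255]

```text
clock: 21.0
tool_pos: [0.5399, 0.1941, 0.2065]
tool_rot: [[0.157, 0.988, -0.004], [0.988, -0.157, -0.0], [-0.001, -0.004, -1.0]]
ft_force: [0.3, 0.3, -1.8]
width: 0.29
```

Emit:
drive_tool:
  delta_pos:
    - [0,0,0]
    - [0,0,0]
    - [0,0,0]
    - [0,0,0]
  twist:
    - [0,0,0]
    - [0,0,0]
    - [0,0,0]
    - [0,0,0]
  claw: [255,255,255,255]

```text
clock: 21.33
tool_pos: [0.5412, 0.1914, 0.2089]
tool_rot: [[0.16, 0.987, -0.0], [0.987, -0.16, -0.0], [-0.0, -0.0, -1.0]]
ft_force: [1.0, -0.5, -2.2]
width: 0.288
```

Run:
```python
from tr import *
snap('wrist','w9')
s=arm.get_state();R=np.array(s['tool_rot']);p=s['tool_pos'];print(p,s['width'],s['ft_force'])
d=np.load('pics/w9.npz');M=np.linalg.inv(d['M']);fx,fy,cx,cy=d['k']
q=M@np.array([.555,.272,.112,1]);print('expect',cx-fx*q[0]/q[2],cy+fy*q[1]/q[2])
cv2.imwrite('pics/c10.png',cv2.resize(cv2.imread('pics/w9.png')[20:320,160:480],(640,600)))
```

```text
[0.54122637 0.19144545 0.20900696] 0.2906072381024506 [ 0.38717071 -0.19685003 -1.60963442]
expect 321.2495543099518 104.19346638375421
```

View pics/c10.png

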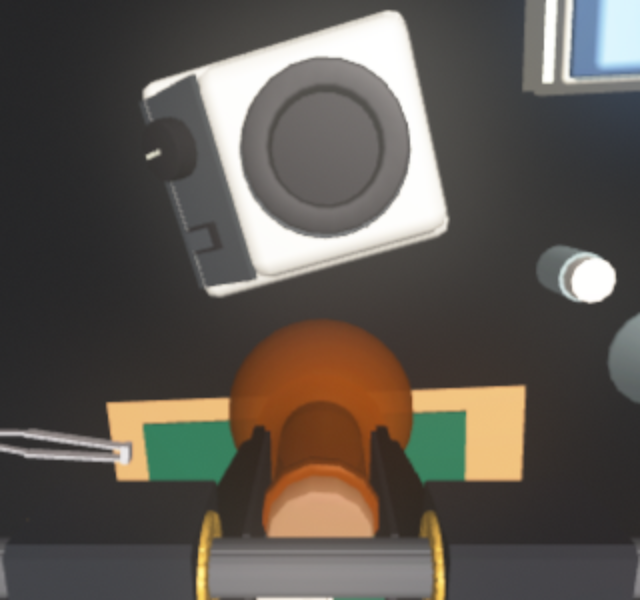

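The cup hole centre is at crop (325.5,146.5), which is full-image (322.7,93.3). The ball silhouette spans crop x 230–412 with its top at row 320, and the flask looks upright.

Run:
```python
from tr import *
s=arm.get_state();R=np.array(s['tool_rot']);p=s['tool_pos']
w=pt('w9',322.7,93.3,.112);print('cup',w.round(4),(R.T@(w-p)*1000).round(1))
d=np.load('pics/w9.npz');M=np.linalg.inv(d['M']);fx,fy,cx,cy=d['k']
def pj(X): q=M@np.r_[X,1];return cx-fx*q[0]/q[2],cy+fy*q[1]/q[2]
rng=np.random.default_rng(0).normal(size=(4000,3));S=rng/np.linalg.norm(rng,axis=1)[:,None]*.032
for dx in [-.003,0,.003]:
    c=p+R@np.array([dx,0,.021]);P=np.array([pj(c+x) for x in S]);print(dx,P.min(0).round(1),P.max(0).round(1))
print('obs',160+230/2,160+412/2,20+320/2)
# row of troughs from wrist/top for cross-check of top calibration
a=cv2.imread('pics/t7.png')[170:250,270:400].min(axis=2)
w=pt('top0',219.6,193.1,.112);print('top cup',w)
# outer rim circles projected for two hypotheses
for c in [np.array([.5556,.2811,.112]),np.array([.555,.272,.112])]:
  for r in [.024,.036]:
    t=np.linspace(0,6.28,60);P=np.array([pj(c+[r*np.cos(x),r*np.sin(x),0]) for x in t]);print(r,((P.min(0)-[160,20])*2).round(),((P.max(0)-[160,20])*2).round())
```

```text
cup [0.5576 0.2805 0.112 ] [90.5  1.9 97. ]
-0.003 [274.3 183.1] [366.6 275.7]
0 [274.1 178.8] [366.8 271.7]
0.003 [274.  174.5] [367.  267.7]
obs 275.0 366.0 180.0
top cup [0.55536248 0.27209778 0.112     ]
0.024 [264.  85.] [377. 204.]
0.036 [235.  53.] [406. 233.]
0.024 [266. 108.] [379. 226.]
0.036 [238.  77.] [407. 254.]
```

The wrist measurement of the cup is consistent in both hole and rim size, and the held ball projects as expected. The top-view estimate was about 8 mm off, but its pixels are coarse. I'm using the wrist value: +90, +2 mm.

Emit:
drive_tool:
  delta_pos:
    - [15,1,0]
    - [40,1,0]
    - [65,2,0]
    - [83,2,0]
    - [90,2,0]
  twist:
    - [0,0,0]
    - [0,0,0]
    - [0,0,0]
    - [0,0,0]
    - [0,0,0]
  claw: [255,255,255,255,255]

```text
clock: 21.8
tool_pos: [0.5578, 0.2833, 0.209]
tool_rot: [[0.158, 0.987, 0.0], [0.987, -0.158, 0.001], [0.001, 0.0, -1.0]]
ft_force: [-0.0, -1.0, -3.4]
width: 0.288
```

Emit:
drive_tool:
  delta_pos:
    - [0,0,0]
    - [0,0,0]
    - [0,0,10]
    - [0,0,22]
    - [0,0,32]
  twist:
    - [0,0,0]
    - [0,0,0]
    - [0,0,0]
    - [0,0,0]
    - [0,0,0]
  claw: [255,255,255,255,255]
  grip_force: 40

```text
clock: 22.22
tool_pos: [0.557, 0.2799, 0.1752]
tool_rot: [[0.16, 0.987, -0.001], [0.987, -0.16, -0.001], [-0.001, -0.001, -1.0]]
ft_force: [-0.2, -1.0, -1.4]
width: 0.287
```

Emit:
drive_tool:
  delta_pos:
    - [0,0,5]
    - [0,0,10]
    - [0,0,14]
    - [0,0,16]
    - [0,0,16]
  twist:
    - [0,0,0]
    - [0,0,0]
    - [0,0,0]
    - [0,0,0]
    - [0,0,0]
  claw: [255,255,255,255,255]

```text
clock: 22.63
tool_pos: [0.5573, 0.2808, 0.1605]
tool_rot: [[0.159, 0.987, -0.001], [0.987, -0.159, -0.0], [-0.0, -0.001, -1.0]]
ft_force: [-0.1, 0.0, -1.5]
width: 0.283
```

Emit:
drive_tool:
  delta_pos:
    - [0,0,1]
    - [0,0,2]
    - [0,0,3]
    - [0,0,4]
    - [0,0,4]
  twist:
    - [0,0,0]
    - [0,0,0]
    - [0,0,0]
    - [0,0,0]
    - [0,0,0]
  claw: [255,255,255,255,255]

```text
clock: 23.05
tool_pos: [0.5574, 0.2809, 0.1568]
tool_rot: [[0.159, 0.987, -0.0], [0.987, -0.159, -0.0], [-0.0, -0.0, -1.0]]
ft_force: [-0.5, 0.2, -1.8]
width: 0.289
```

No contact yet; it is expected near z = 0.154. I'll continue in small steps.

Emit:
drive_tool:
  delta_pos:
    - [0,0,1]
    - [0,0,2]
    - [0,0,2]
    - [0,0,2]
  twist:
    - [0,0,0]
    - [0,0,0]
    - [0,0,0]
    - [0,0,0]
  claw: [255,255,255,255]

```text
clock: 23.38
tool_pos: [0.5575, 0.2809, 0.1549]
tool_rot: [[0.159, 0.987, -0.0], [0.987, -0.159, -0.0], [-0.0, -0.0, -1.0]]
ft_force: [-0.0, -0.3, -1.4]
width: 0.286
```

Emit:
drive_tool:
  delta_pos:
    - [0,0,1]
    - [0,0,2]
    - [0,0,2]
    - [0,0,2]
  twist:
    - [0,0,0]
    - [0,0,0]
    - [0,0,0]
    - [0,0,0]
  claw: [255,255,255,255]

```text
clock: 23.72
tool_pos: [0.5578, 0.281, 0.1538]
tool_rot: [[0.159, 0.987, 0.001], [0.987, -0.159, 0.0], [0.0, 0.001, -1.0]]
ft_force: [-0.6, -1.2, 1.7]
width: 0.288
```

Emit:
drive_tool:
  delta_pos:
    - [0,0,1]
    - [0,0,2]
    - [0,0,2]
    - [0,0,2]
  twist:
    - [0,0,0]
    - [0,0,0]
    - [0,0,0]
    - [0,0,0]
  claw: [255,255,255,255]

```text
clock: 24.05
tool_pos: [0.5578, 0.2809, 0.1514]
tool_rot: [[0.159, 0.987, 0.001], [0.987, -0.159, 0.0], [0.0, 0.001, -1.0]]
ft_force: [-0.4, -1.6, 3.2]
width: 0.286
```

Contact came at about z = 0.154, and the cup is now yielding. The stop is expected near 0.144.

Emit:
drive_tool:
  delta_pos:
    - [0,0,1]
    - [0,0,2]
    - [0,0,3]
    - [0,0,3]
  twist:
    - [0,0,0]
    - [0,0,0]
    - [0,0,0]
    - [0,0,0]
  claw: [255,255,255,255]

```text
clock: 24.38
tool_pos: [0.5578, 0.2809, 0.1483]
tool_rot: [[0.159, 0.987, 0.001], [0.987, -0.159, -0.0], [0.0, 0.001, -1.0]]
ft_force: [-0.2, -1.6, 5.1]
width: 0.288
```

Emit:
drive_tool:
  delta_pos:
    - [0,0,1]
    - [0,0,2]
    - [0,0,3]
    - [0,0,3]
  twist:
    - [0,0,0]
    - [0,0,0]
    - [0,0,0]
    - [0,0,0]
  claw: [255,255,255,255]

```text
clock: 24.72
tool_pos: [0.5579, 0.281, 0.1458]
tool_rot: [[0.159, 0.987, 0.001], [0.987, -0.159, 0.0], [0.0, 0.001, -1.0]]
ft_force: [-1.6, -0.4, 7.8]
width: 0.289
```

Emit:
drive_tool:
  delta_pos:
    - [0,0,1]
    - [0,0,1]
    - [0,0,1]
    - [0,0,1]
  twist:
    - [0,0,0]
    - [0,0,0]
    - [0,0,0]
    - [0,0,0]
  claw: [255,255,255,255]

```text
clock: 25.05
tool_pos: [0.558, 0.281, 0.1452]
tool_rot: [[0.159, 0.987, 0.001], [0.987, -0.159, 0.0], [0.001, 0.001, -1.0]]
ft_force: [-0.9, -1.8, 7.4]
width: 0.285
```

Emit:
drive_tool:
  delta_pos:
    - [0,0,1]
    - [0,0,1]
    - [0,0,1]
    - [0,0,1]
  twist:
    - [0,0,0]
    - [0,0,0]
    - [0,0,0]
    - [0,0,0]
  claw: [255,255,255,255]

```text
clock: 25.38
tool_pos: [0.5581, 0.281, 0.1445]
tool_rot: [[0.159, 0.987, 0.002], [0.987, -0.159, 0.0], [0.001, 0.001, -1.0]]
ft_force: [-0.8, -1.2, 8.6]
width: 0.287
```

Emit:
drive_tool:
  delta_pos:
    - [0,0,1]
    - [0,0,1]
    - [0,0,1]
    - [0,0,1]
  twist:
    - [0,0,0]
    - [0,0,0]
    - [0,0,0]
    - [0,0,0]
  claw: [255,255,255,255]

```text
clock: 25.72
tool_pos: [0.5582, 0.2811, 0.1439]
tool_rot: [[0.159, 0.987, 0.002], [0.987, -0.159, 0.001], [0.001, 0.002, -1.0]]
ft_force: [-1.9, -2.0, 9.5]
width: 0.291
```

Emit:
drive_tool:
  delta_pos:
    - [0,0,1]
    - [0,0,1]
    - [0,0,1]
    - [0,0,1]
  twist:
    - [0,0,0]
    - [0,0,0]
    - [0,0,0]
    - [0,0,0]
  claw: [255,255,255,255]

```text
clock: 26.05
tool_pos: [0.5585, 0.2813, 0.1439]
tool_rot: [[0.159, 0.987, 0.003], [0.987, -0.159, 0.001], [0.001, 0.003, -1.0]]
ft_force: [-3.4, -2.7, 12.2]
width: 0.291
```

Emit:
drive_tool:
  delta_pos:
    - [0,0,1]
    - [0,0,1]
    - [0,0,1]
    - [0,0,1]
  twist:
    - [0,0,0]
    - [0,0,0]
    - [0,0,0]
    - [0,0,0]
  claw: [255,255,255,255]

```text
clock: 26.38
tool_pos: [0.5587, 0.2814, 0.1438]
tool_rot: [[0.159, 0.987, 0.003], [0.987, -0.159, 0.001], [0.002, 0.003, -1.0]]
ft_force: [-3.4, -2.8, 14.6]
width: 0.282
```

The z reading stalled at 0.1438 while the force rose, so the cup is on its stop. One last numeric check, then I hand in.

Run:
```python
from tr import *
snap('scene','s11');snap('top','t11')
a=cv2.imread('pics/t11.png').astype(int);b=cv2.imread('pics/t7.png').astype(int)
print('row diff since release',np.abs(a-b)[195:240,290:350].mean().round(2))
for i in range(2):
    s=arm.get_state();print(s['clock'],s['tool_pos'].round(4),s['ft_force'].round(1),round(s['width'],3))
    read_camera('wrist')
print(job_done())
```

```text
row diff since release 2.54
26.4833 [0.5587 0.2814 0.1438] [-4.6 -2.2 15.6] 0.285
26.5333 [0.5587 0.2814 0.1438] [-4.5 -2.9 14.9] 0.287
the job is handed in; nothing more can be done
None
```

I slid the two outer white troughs against the middle one, so the three now make one straight closed row. I then lifted the flask upright out of the cork ring, seated it in the mixer cup and pressed it down. The job was handed in at 26.5 s with the flask still gripped and the cup held down.

**Last checks**
- **Cup:** the tool went down about 10 mm after first contact. Then its height stalled at 0.1438 m while the push rose from 9.5 to about 15 N, so the cup is on its stop. There was a side force of about 5 N.
- **Grip:** steady, with the jaws about 27 mm apart. The neck is 25 mm, so the pads may sit where it flares.
- **Troughs:** the wrist and top pictures after the last push show the row closed and straight. A numeric comparison of the top picture at the end showed almost no change, but I had no picture left to view it.
- **Flask:** upright in the last picture I viewed, just before seating. I did not look again once it was in the cup.

**Disagreements**
- **Fingertips:** they sit about 20 mm short of the reported TCP, so my first squeeze on the middle trough closed above it without touching. I corrected the heights after that.
- **Cup position:** the coarse top view and the wrist view differed by about 8 mm. I used the wrist view, and the flask seated.
- **Middle trough:** closing the row pushed it a few millimetres along the row.

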